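# Raise the extraction box window to its mark and switch on the fan

### The job

Get the bench extraction box ready for work: with the fingertips under the black lip of its sloping, counterweighted window, push the window up until the pointer on the end of the lip lines up with the pointer clamped on the side post. Leave the window there, then press the fan button, the wide one of the two push buttons, fully down and take the hand away. Do not pinch the lip, press the small lamp button, shift the clamped pointer or disturb the things lying about.

Things in the scene. Friction and masses are not known exactly. Their poses are not given: they have to be found in the camera images.
- cabinet: Fixed bench extraction box, 400 mm high, clear walls; grey base 330 (x) x 390 (y) x 60 mm. Origin: middle of the base's front lower edge, on the table; x points into the box, away from the robot. Its window plane starts at the base's front upper edge (60 mm above the origin) and leans back, away from the robot, 35 degrees from vertical, between two 30 mm posts 300 mm apart.
- sash (a joint): How far the window has been slid up the slope, m: 0 lowest, 0.24 highest. Balanced by counterweights, so it stays where it is left; moving it up takes about 3 to 6 N along the slope plus 20 N per m/s (it does not coast). The lip is 18 mm thick; fingers above and below it at once would be pinching. Aligned when equal to joint marker.
- lip_under (a point): Middle of the underside of the window's lip, a straight black ledge 230 mm long (y) standing 45 mm out from the window, square to it (so outwards and upwards); this point is 22.5 mm from the window face and from the lip's outer edge. Frame: z up the slope, y along the lip, x into the box. Free space lies below it in front of the base; it is always 75 mm or more above the table.
- lip_pointer (a point): Outer tip of the small steel diamond pointer on the +y end of the lip; in lip_under's frame it lies 4.5 mm (x), 127 mm (y) and 9 mm (z, up the slope) from lip_under.
- marker (a joint): Position of the clamped pointer up the slope, m, on the same scale as joint sash. It is clamped (about 25 N to shift) and must stay.
- mark_pointer (a point): Tip of the small steel diamond pointer, facing the lip, on a dark clamp block (36 x 24 mm) on the +y side post, which also carries a scale of ticks. Same frame as lip_under; 9 mm to the side of the lip pointer's tip.
- fan (a joint): Travel of the fan button, m: 0 up, 0.006 fully down (about 5 N). It springs back when let go.
- fan_top (a point): Centre of the top of the fan button when up: a flat black round button 40 mm across, on a steel collar on a fixed grey box 90 x 80 x 50 mm to one side of the extraction box; the top is 68 mm above the table and is pressed straight down.
- lamp (a joint): Travel of the lamp button, m, 0 to 0.006; leave it alone.
- lamp_top (a point): Centre of the top of the lamp button, 20 mm across, 68 mm above the table, on an equal grey box on the other side of the extraction box. Which button is on which side varies.
- tape: Yellow roll of tape lying flat, 90 mm across, 24 mm high; origin under its centre. Leave it alone.
- screwdriver: Screwdriver lying flat, 170 mm long, along its x axis. Leave it alone.
- spray: Upright can, 54 mm across, 170 mm high; origin under its centre. Leave it alone.
- bin: Open grey parts bin, 110 x 90 x 60 mm; origin under its centre. Leave it alone.
- carton: Small closed cardboard carton, 100 x 70 x 45 mm; origin under its centre. Leave it alone.
- cup: White cup, 80 mm across, 90 mm high; origin under its centre. Leave it alone.
- corner: Loose L-shaped aluminium corner piece, about 70 x 73 x 25 mm, lying flat. Leave it alone.
Not all that is in view belongs to the job. What is shaped like the part that bears fan but pink is not meant.

How it is judged:
On the way, in this order (a step that is already met when the one before it is completed fails the run):
1. the window's pointer is level with the clamped pointer, the window at rest and let go (z of lip_pointer in the frame of mark_pointer between -0.008 and 0.008 m and velocity of joint sash between -0.01 and 0.01 m/s and contact force between the fingers and sash below 0.5 N), for 0.3 s.
2. the fan button is pressed down (value of joint fan above 0.0045 m), for 0.05 s.
At the end, for the whole second after the job is handed in: The lip's pointer is within 8 mm, along the slope, of the clamped pointer, the window rests, and the fan button, pressed after that, has sprung back (z of lip_pointer in the frame of mark_pointer between -0.008 and 0.008 m and velocity of joint sash between -0.01 and 0.01 m/s and value of joint fan below 0.0015 m); the robot touches nothing.
It fails at once if the lip is pinched: fingers press on its top and its underside at once (contact force between the fingers and sash_c0 above 1 N and contact force between the fingers and sash_c1 above 1 N).
It fails at once if the lamp button is pressed (value of joint lamp above 0.003 m).
It fails at once if the clamped pointer is shifted by more than 4 mm (distance of mark_pointer from where it was at the start of the episode above 0.004 m).
It fails at once if a bystander is moved by more than 30 mm (distance of any of tape, screwdriver, spray, bin, carton, cup, corner from where it was at the start of the episode above 0.03 m).
It also fails if it takes over 48 s, if anything falls off the work surface, if the arm or the gripper's body presses on something with over 40 N, if the wrist force passes 120 N, or if a joint passes its speed limit or range.

### The arm

A 6-joint arm with a two-finger parallel gripper is mounted at the origin on the work surface. World frame = base frame: x ahead of the robot, y to its left, z up, the work surface at z = 0. Lengths are in m, angles in rad, forces in N, time in s.
With the tool pointing down it reaches from about 0.35 to 0.975 m from the base axis. Payload 17.4 kg.
Tool frame: the origin (TCP) lies at the centre of the arm's flange, where the gripper is bolted on; the fingertips stand 173 mm ahead of it and the grasp point (between the pads) lies 155 mm ahead of it (pinch_z is the distance from the TCP to the grasp point, in m); z points along the fingers, y is the direction in which the jaws open and shut (so a half turn about z gives the same grasp; the last joint's range is limited). The gripper opens to 85 mm and grips with 20 to 120 N. Pads are 22 mm wide; open, the fingers measure 114 mm over their backs; the gripper's body (76 mm by 85 mm) begins 54 mm behind the grasp point. The pads swing forward as they close: fully open they stand 13 mm farther back than shut.
Start: joints at [1.255, 0.116, 1.442, -0, 1.584, -0.038], TCP at [0.185, 0.649, 0.405] pointing down, gripper open.
Joint ranges: [-2.83, 2.83], [-0.83, 2.19], [0.07, 2.5], [-1.14, 4.28], [0.01, 3], [-2.97, 2.97]. Speed limits (rad/s): [1.89, 1.89, 2.22, 3.14, 3.14, 3.14].

### API

Orientations are given as a rotation vector (axis times angle).
In Python, from workcell import * gives the robot as it stands.
- The arm moves only by the tool step_arm, never from a script. Its argument "plan" is a list of rows, each a list of 7 numbers: the shift along the world's x, y, z in mm, then the turn, a rotation vector about the world's x, y, z in rad, then the opening, from -1 (shut) to 1 (fully open). In form: [[dx, dy, dz, ax, ay, az, jaw], ...]. A call has 1 to 10 rows; each row is the pose to reach, as a shift and turn from the pose commanded when the call began; what a row does not reach only later rows make up. A row lasts 1/8 s, in which the tool goes at most 62.5 mm and 10.7 degrees, less where a joint would pass 70% of its speed; a pose out of reach is approached as far as the arm can. A call with a gripper value outside its range is refused whole. The fingers move at their own pace and stop on an object; the grip force is fixed at half the most. Time passes only in rows, so rows that repeat a pose let the fingers close. It gives the time, the measured TCP pose, the force and the opening at its end, in the units of the state.
- state(): the state, without advancing time (a new reading comes with each control period).
- camera(name): name is "side" or "top"; returns the picture (384x512x3 uint8, red, green, blue); there is no depth.
- camera_model(name): a dict with "fovy" (degrees; the focal length in pixels is half the picture's height over the tangent of half this angle, whatever the lens; pixels are square), "cx", "cy" (the principal point, pixels), "world_from_camera" (4x4, takes a point from camera to world coordinates). Camera axes: x right, y down, z forward; pixel columns grow to the right and rows downward; lengths in m; the calibration is good to about 2 mm. A picture is of the moment at which its call begins. camera_model takes no time and is no camera call.
- finish_job(): hands the job in, once; it reports no verdict.
Trained networks look in the newest picture that a camera, given by its name, has taken for a name from the list of things; names that differ only in an ending like _2 or _b are one class to them, and where a whole thing is asked for, a point or a joint stands for the part that bears it (a point fixed in the world has none). Each returns a list of dicts, best first, with "p" (0 to 1); they miss things now and then, are a little off and sometimes report something else, mostly with a low value. They report only what shows in the picture. A call takes as long as a camera call. They do not tell look-alikes from the thing itself.
- masks_of(camera, query): "region" (384x512 bool, what is visible of it) and "box" ([left, top, width, height] in pixels, round what is visible of it).
The state is a dict: "t": time; "joint_positions": joint angles; "joint_velocities": joint speeds; "joint_efforts": joint torques, N m; "position": TCP position; "tool_rot": TCP orientation; "wrist_force": force on the tool from outside, world axes, zero at the start; "wrist_torque": the same for the moment, N m; "finger_gap": finger opening in m.
Only numpy, scipy, OpenCV 4.12 (cv2) and the standard library are available. Lean on these libraries where they do the work, as an engineer would, in place of code of your own. Each camera call takes 0.05 s, during which the arm holds its last target. There are 200 camera calls.

## Working session

There is one attempt and no reset: what is moved stays moved. The work goes in short steps, Python scripts to look and compute and a tool call to move; the robot and the scene stay as the last step left them, time stands still between calls to the robot, and variables do not carry over. Pictures are saved under pics/ and viewed, about 8 in all and at most 12, crops included, and the job is handed in when it is done.

Besides the shell and the picture viewer there is one more tool, called after "Request:" as name([rows], argument=value, ...), one row to a line, values as JSON. step_arm: Moves the arm, as the interface text tells. Its arguments: {"type":"object","properties":{"plan":{"type":"array"}},"required":["plan"]}

```bash
mkdir -p pics; ls
python3 - <<'E'
from workcell import *
import cv2,numpy as np
for n in ("side","top"):
    im=camera(n); cv2.imwrite(f"pics/{n}0.png",cv2.cvtColor(im,cv2.COLOR_RGB2BGR))
    m=camera_model(n); print(n,m["fovy"],m["cx"],m["cy"],np.round(m["world_from_camera"],3).tolist())
s=state();print(s["t"],s["position"],s["tool_rot"])
E
```

```text
pics
side 51.04066564812068 251.09966780533028 199.74285309775024 [[0.922, -0.261, 0.285, 0.104], [-0.386, -0.643, 0.661, -0.962], [0.011, -0.72, -0.694, 1.02], [0.0, 0.0, 0.0, 1.0]]
top 45.53947122102146 259.3639528972283 199.06440538856856 [[-0.007, -0.991, 0.131, 0.345], [-1.0, 0.007, -0.001, -0.017], [0.0, -0.131, -0.991, 1.373], [0.0, 0.0, 0.0, 1.0]]
0.1 [0.18513342 0.64912485 0.40403464] [-4.34951049e-01 -3.11114144e+00  1.59247921e-03]
```

View pics/side0.png

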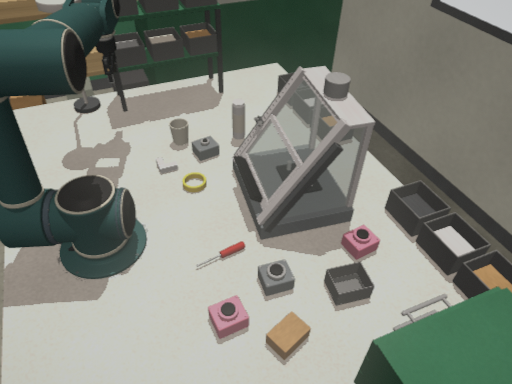

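View pics/top0.png

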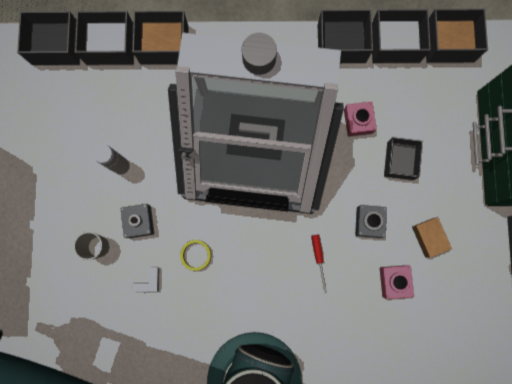

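Run:
```python
import cv2,numpy as np
t=cv2.imread("pics/top0.png");s=cv2.imread("pics/side0.png")
a=cv2.resize(t[55:220,165:350],None,fx=4.3,fy=4.3,interpolation=cv2.INTER_CUBIC)[:600,:800]
cv2.imwrite("pics/c1.png",a)
b=cv2.resize(s[65:235,225:375],None,fx=3.5,fy=3.5,interpolation=cv2.INTER_CUBIC)
c=cv2.resize(t[195:245,345:400],(220,200));d=cv2.resize(t[195:245,110:165],(220,200))
cv2.imwrite("pics/c2.png",np.hstack([b,np.vstack([c,d,np.zeros((b.shape[0]-400,220,3),np.uint8)])]))
```

```text
(no output)
```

View pics/c1.png

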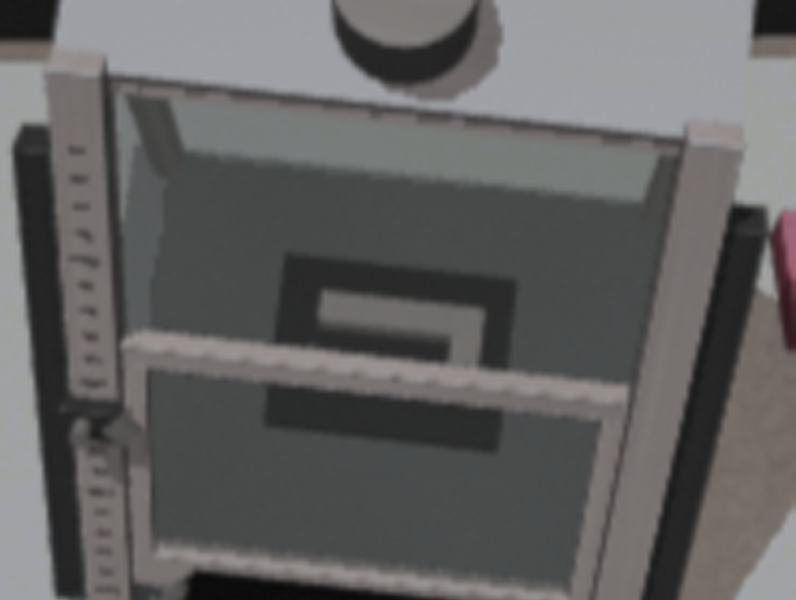

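View pics/c2.png

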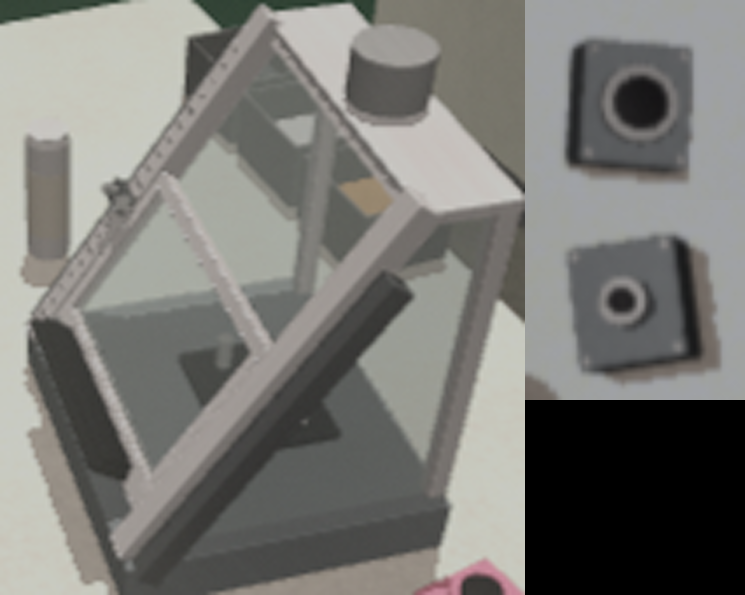

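Run:
```python
import cv2,numpy as np
t=cv2.imread("pics/top0.png");s=cv2.imread("pics/side0.png")
def c(i,x,y,w,h,f): return cv2.resize(i[y:y+h,x:x+w],None,fx=f,fy=f,interpolation=cv2.INTER_CUBIC)
a=c(t,170,140,66,75,6); a=np.clip(a*1.6,0,255).astype(np.uint8)
b=c(t,270,170,60,50,6); b=np.clip(b*1.6,0,255).astype(np.uint8)
d=c(s,228,105,66,75,6);d=np.clip(d*1.6,0,255).astype(np.uint8)
b=np.vstack([b,np.zeros((150,360,3),np.uint8)])
cv2.imwrite("pics/c3.png",np.hstack([a,d]));
e=c(s,225,150,66,85,6);e=np.clip(e*1.6,0,255).astype(np.uint8)
b=np.vstack([b,np.zeros((510-450,360,3),np.uint8)])
cv2.imwrite("pics/c4.png",np.hstack([e,b]))
```

```text
(no output)
```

View pics/c3.png

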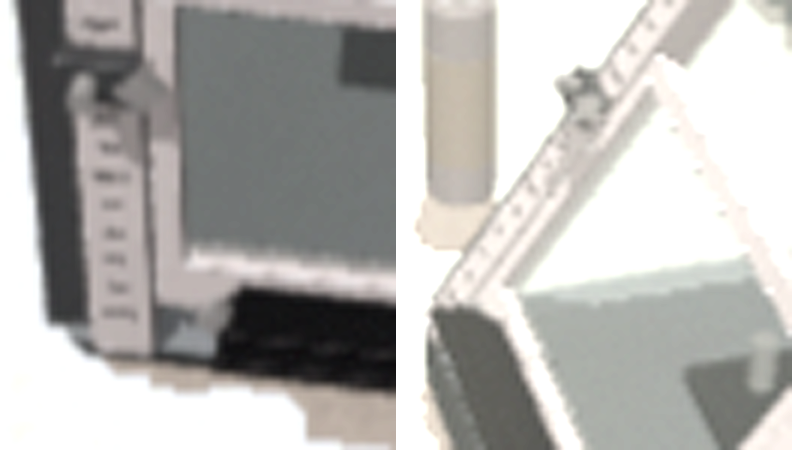

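View pics/c4.png

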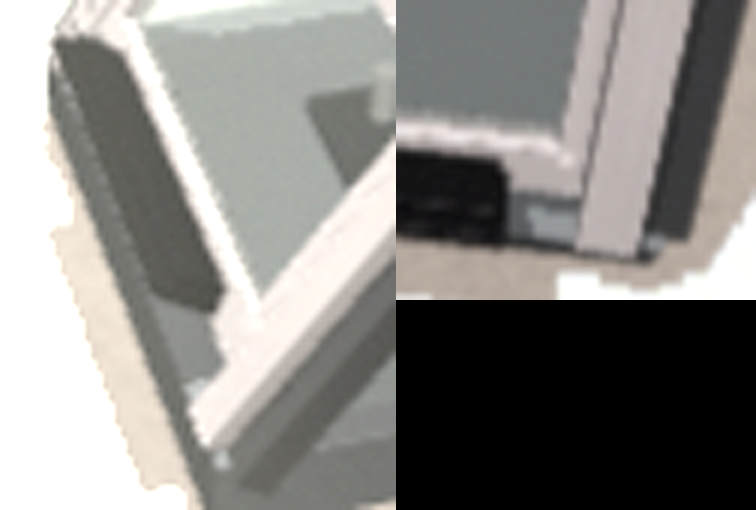

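```bash
cat > h.py <<'E'
from workcell import *
import cv2,numpy as np
from scipy.optimize import least_squares
C={n:camera_model(n) for n in("side","top")}
def proj(n,P):
    m=C[n];T=np.linalg.inv(m["world_from_camera"]);P=np.atleast_2d(P)
    p=P@T[:3,:3].T+T[:3,3];f=192/np.tan(np.radians(m["fovy"]/2))
    return p[:,:2]/p[:,2:]*f+[m["cx"],m["cy"]]
def ray(n,px):
    m=C[n];f=192/np.tan(np.radians(m["fovy"]/2));W=np.array(m["world_from_camera"])
    return W[:3,3],W[:3,:3]@[(px[0]-m["cx"])/f,(px[1]-m["cy"])/f,1]
def atz(n,px,z):
    o,d=ray(n,px);return o+d*(z-o[2])/d[2]
s35,c35=np.sin(np.radians(35)),np.cos(np.radians(35))
def world(q,p):  # cabinet->world, q=(x,y,yaw)
    p=np.atleast_2d(p);c,s=np.cos(q[2]),np.sin(q[2])
    return np.c_[q[0]+c*p[:,0]-s*p[:,1],q[1]+s*p[:,0]+c*p[:,1],p[:,2]]
def slope(l,y,d): # along slope, y, outward normal distance
    return np.array([l*s35-d*c35,y,.06+l*c35+d*s35])
E
cat > fit.py <<'E'
from h import *
# params x,y,yaw,d(post face),Ltop,Lbot
def pts(v):
    q,d,Lt,Lb=v[:3],v[3],v[4],v[5]
    B=lambda *p:world(q,p)[0]
    S=lambda l,y,dd:world(q,slope(l,y,dd))[0]
    return [("top",S(Lt,.18,d),(176.2,68.3)),("top",S(Lt,.15,d),(189.2,68.3)),("top",S(Lt,-.15,d),(325,84.5)),("top",S(Lt,-.18,d),(337.6,85.2)),
    ("top",S(Lb,.18,d),(185.8,198.3)),("top",S(Lb,.15,d),(195,198.7)),("top",S(Lb,-.15,d),(300.7,210.8)),("top",S(Lb,-.18,d),(310.7,212.5)),
    ("top",B(0,.195,.06),(178.3,194.2)),("top",B(0,.195,0),(184,198.5)),("top",B(0,-.195,.06),(314.8,210)),("top",B(0,-.195,0),(312.3,213.7)),
    ("side",B(.33,-.195,0),(350.1,221.6)),("side",B(.33,-.195,.06),(353.6,209.9)),("side",B(0,.195,.06),(233.5,157)),
    ("side",S(Lb,-.15,d),(257.5,217.5)),("side",S(Lb,-.18,d),(259.2,223.3))]
f=lambda v:np.concatenate([proj(n,P)[0]-np.array(o) for n,P,o in pts(v)])
r=least_squares(f,[.6,0,-.11,.0,.4,0],loss="soft_l1")
print(np.round(r.x,4)); print(np.round(f(r.x).reshape(-1,2),1).tolist())
np.save("cab.npy",r.x)
q=r.x[:3]
for nm,n,px,z in(("fan","top",(373.3,220.5),.068),("fan","top",(0,0),0)):
    print(nm,atz(n,px,z))
for cam in("side","top"):
    for k in("fan","lamp","sash","marker"):
        for m in masks_of(cam,k)[:3]:
            ys,xs=np.nonzero(m["region"]);print(cam,k,round(m["p"],2),m["box"],xs.mean().round(1),ys.mean().round(1))
E
python3 fit.py
```

```text
[ 0.5052  0.0149 -0.125   0.0061  0.4265  0.0015]
[[-0.5, -1.0], [-0.0, 0.6], [-0.1, -0.2], [1.0, 0.7], [-0.2, -0.7], [0.9, 0.1], [-1.4, 0.2], [-1.1, -0.3], [2.6, 1.6], [0.3, 0.0], [-0.0, 1.6], [0.1, -0.1], [2.2, -0.5], [2.0, -1.0], [-0.3, -1.4], [-0.6, -0.3], [0.3, 0.4]]
fan [ 0.45326975 -0.34441969  0.068     ]
fan [1.17680296 0.80949645 0.        ]
side fan 0.69 [224.5, 299.3, 13.5, 17.9] 228.1 308.4
side fan 0.51 [272.0, 262.2, 10.8, 13.3] 276.3 268.9
side fan 0.43 [359.3, 229.1, 9.8, 11.1] 362.4 233.4
side sash 0.7 [232.5, 65.3, 143.6, 174.9] 304.8 154.7
side sash 0.67 [239.3, 115.7, 63.7, 95.2] 267.9 161.8
side marker 0.45 [256.3, 115.5, 7.5, 12.3] 259.0 120.2
top fan 0.7 [389.1, 276.1, 18.3, 12.4] 399.6 282.2
top fan 0.59 [368.8, 216.4, 14.5, 11.2] 374.1 220.4
top lamp 0.46 [132.9, 219.0, 7.2, 6.5] 133.8 220.2
top sash 0.69 [192.5, 132.5, 118.1, 78.1] 250.1 170.8
```

```bash
cat > lip.py <<'E'
from h import *
import sys
v=np.load("cab.npy");q=v[:3]
I={n:cv2.imread(f"pics/{n}{sys.argv[1]}.png") for n in("side","top")}
win={"side":(228,140,50,80),"top":(195,175,105,40)} if len(sys.argv)<3 else eval(sys.argv[2])
thr={"side":70,"top":32}
def box(l,d):
    return world(q,[slope(l+a,y,d+b) for a in(0,.018) for y in(-.115,.115) for b in(0,.045)])
def iou(n,l,d):
    x,y,w,h=win[n];g=I[n].max(2)[y:y+h,x:x+w]<thr[n]
    if n=="side": g=(I[n].max(2)[y:y+h,x:x+w]<62)
    m=np.zeros(I[n].shape[:2],np.uint8)
    cv2.fillConvexPoly(m,cv2.convexHull(np.round(proj(n,box(l,d))*16).astype(np.int32)),1,shift=4)
    m=m[y:y+h,x:x+w]>0
    return (m&g).sum()/(m|g).sum()
if __name__=="__main__":
    R=[(iou("side",l,d),iou("top",l,d),l,d) for l in np.arange(0,.1,.004) for d in (-.01,-.005,0,.005,.01)]
    for k in(0,1): print([np.round(r,3).tolist() for r in sorted(R,key=lambda r:-r[k])[:4]])
    b=max(R,key=lambda r:r[0]+r[1]);print(np.round(b,3));l,d=b[2:]
    print("grey side lip", I["side"][185,245], I["side"][200,258],"base",I["side"][190,238])
    out=[]
    for n,x,y,w,h in(("top",170,140,66,75),("side",228,105,66,75)):
        f=6;c=np.clip(cv2.resize(I[n][y:y+h,x:x+w],None,fx=f,fy=f,interpolation=cv2.INTER_CUBIC)*1.6,0,255).astype(np.uint8)
        S=lambda P:((proj(n,P)-[x,y]+.5)*f).astype(int)
        for p in S(box(l,d)):cv2.circle(c,tuple(map(int,p)),2,(0,0,255),-1)
        p=S(world(q,slope(l+.009,.127,d+.018)))[0];cv2.circle(c,tuple(map(int,p)),3,(255,0,255),-1)
        for k in range(1,13):
            p=S(world(q,slope(l+.009+.02*k,.136,d+.018)))[0];cv2.circle(c,tuple(map(int,p)),2,(0,255,0) if k%5 else (255,128,0),-1)
        out.append(c)
    cv2.imwrite("pics/o1.png",np.hstack(out))
E
python3 lip.py 0
```

```text
[[0.552, 0.769, 0.028, -0.005], [0.551, 0.766, 0.028, -0.01], [0.55, 0.772, 0.02, -0.01], [0.549, 0.752, 0.036, 0.0]]
[[0.55, 0.772, 0.02, -0.01], [0.537, 0.77, 0.024, -0.005], [0.552, 0.769, 0.028, -0.005], [0.548, 0.767, 0.024, -0.01]]
[ 0.55   0.772  0.02  -0.01 ]
grey side lip [63 66 66] [51 54 53] base [135 144 151]
```

View pics/o1.png

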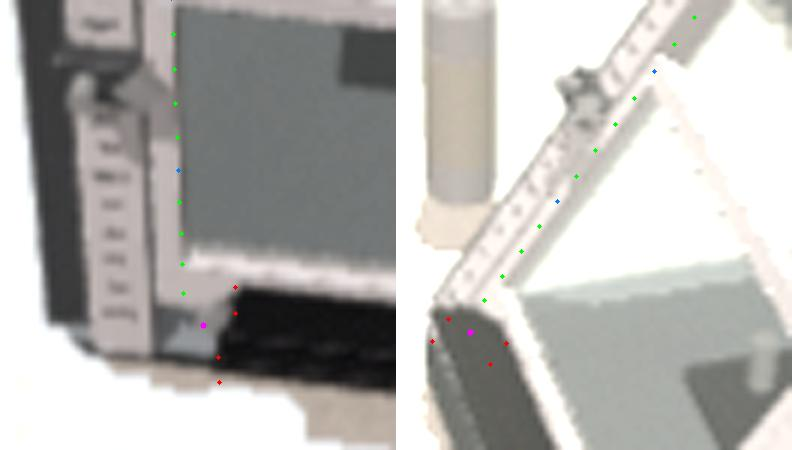

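```bash
sed -i 's/<62)/<95)/; s/np.arange(0,.1,.004) for d in (-.01,-.005,0,.005,.01)/np.arange(0,.1,.003) for d in np.arange(-.012,.022,.003)/' lip.py; sed -i 's/"side":(228,140,50,80)/"side":(234,150,30,53)/' lip.py
python3 lip.py 0
python3 - <<'E'
from h import *
v=np.load("cab.npy");q=v[:3]
# joint solve of mark pointer tip from both views: top (170+172/6,140+106/6), side (228+(604-396)/6,105+112/6)
pt=(170+174/6-.5,140+107/6-.5);ps=(228+208/6-.5,105+114/6-.5)
r=least_squares(lambda P:np.r_[proj("top",P)[0]-pt,proj("side",P)[0]-ps],[.6,.15,.25])
P=r.x;print(P,r.fun)
c,s=np.cos(q[2]),np.sin(q[2]);d=P[:2]-q[:2];x,y=c*d[0]+s*d[1],-s*d[0]+c*d[1];z=P[2]-.06
print("slope",x*s35+z*c35,"y",y,"d",-x*c35+z*s35)
E
```

```text
[[0.855, 0.595, 0.03, 0.009], [0.854, 0.666, 0.027, 0.003], [0.851, 0.662, 0.03, 0.006], [0.85, 0.607, 0.027, 0.006]]
[[0.789, 0.774, 0.018, -0.012], [0.749, 0.774, 0.021, -0.012], [0.798, 0.773, 0.015, -0.012], [0.797, 0.772, 0.024, -0.006]]
[ 0.834  0.748  0.024 -0.003]
grey side lip [63 66 66] [51 54 53] base [135 144 151]
[0.60753164 0.13468212 0.23074406] [ 0.39950697 -1.27804156 -1.82020882  0.32301672]
slope 0.18951831819928072 y 0.13162155408600948 d 0.02702296746918738
```

View pics/o1.png

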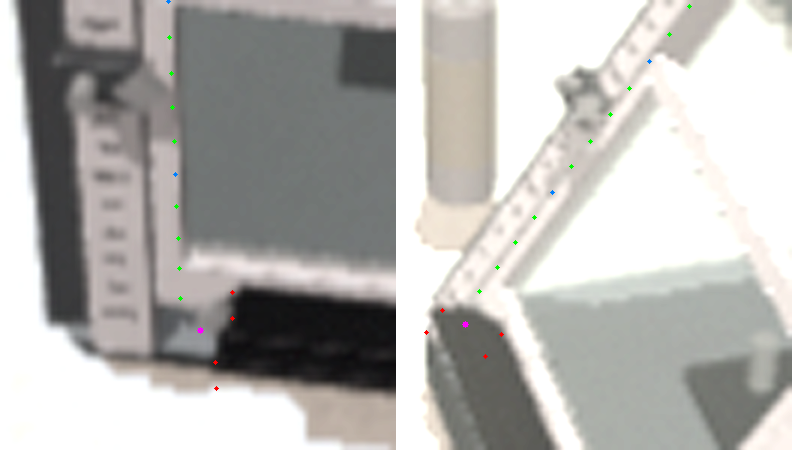

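```bash
cat > go.py <<'E'
from h import *
from scipy.spatial.transform import Rotation as R
q=np.load("cab.npy")[:3]
def tgt(l,y,d,pitch=35,L=.173):
    """tool pitched down by pitch deg, fingertip at slope coords"""
    a=np.radians(pitch);c,s=np.cos(q[2]),np.sin(q[2]);Z=np.array([[c,-s,0],[s,c,0],[0,0,1]])
    M=Z@np.array([[-np.sin(a),0,np.cos(a)],[0,1,0],[-np.cos(a),0,-np.sin(a)]])
    return world(q,slope(l,y,d))[0]-L*M[:,2],R.from_matrix(M)
def delta(P,r):
    s=state();w=(r*R.from_rotvec(s["tool_rot"]).inv()).as_rotvec()
    return np.round((P-s["position"])*1000,1),np.round(w,4)
def rep(*a,**k):
    P,r=tgt(*a,**k);print(a,k,P.round(3),*delta(P,r))
E
python3 - <<'E'
from go import *
rep(-.02,0,.10);rep(-.02,0,.07);rep(-.02,0,.012)
rep(-.02,0,.10,pitch=50)
print("fan",atz("top",(373.8,220.2),.068),atz("side",(276.3,270.5),.068))
for n,px,z in(("tape",(196,255),.02),("scr",(320,262),.01),("spray",(107,155),.17),("lampbox",(136,220),.06),("pink2",(397,282),.06),("pink1",(361,118),.06),("bin",(404,158),.06),("carton",(433,237),.045)):print(n,atz("top",px,z).round(3))
E
```

```text
(-0.02, 0, 0.1) {} [0.272 0.044 0.2  ] [  86.8 -604.9 -204.5] [-0.1922 -0.9414  0.1409]
(-0.02, 0, 0.07) {} [0.296 0.041 0.183] [ 111.2 -608.  -221.7] [-0.1922 -0.9414  0.1409]
(-0.02, 0, 0.012) {} [0.343 0.035 0.15 ] [ 158.4 -613.9 -254.9] [-0.1922 -0.9414  0.1409]
(-0.02, 0, 0.1) {'pitch': 50} [0.302 0.04  0.234] [ 117.1 -608.7 -171.2] [-0.1397 -0.6847  0.1466]
fan [ 0.45412007 -0.34588394  0.068     ] [ 0.44897034 -0.3525619   0.068     ]
tape [0.359 0.168 0.02 ]
scr [ 0.336 -0.197  0.01 ]
spray [0.626 0.39  0.17 ]
lampbox [0.46  0.336 0.06 ]
pink2 [ 0.279 -0.407  0.06 ]
pink1 [ 0.759 -0.322  0.06 ]
bin [ 0.637 -0.444  0.06 ]
carton [ 0.406 -0.521  0.045]
```

Request:
step_arm([
  [40, -40, 0, 0, 0, 0, -1],
  [75, -85, 0, 0, 0, 0, -1],
  [105, -135, 0, 0, 0, 0, -1],
  [130, -185, 0, 0, 0, 0, -1],
  [150, -240, 0, 0, 0, 0, -1],
  [165, -300, 0, 0, 0, 0.05, -1],
  [175, -360, 0, -0.03, -0.15, 0.08, -1],
  [180, -420, 0, -0.06, -0.3, 0.1, -1],
  [180, -480, 0, -0.09, -0.45, 0.12, -1],
  [180, -540, 0, -0.12, -0.6, 0.13, -1],
])

```text
t: 1.75
position: [0.3645, 0.1076, 0.405]
tool_rot: [0.179, 2.518, -0.048]
wrist_force: [2.0, 0.2, 0.1]
finger_gap: -0.0
```

Request:
step_arm([
  [0, -40, 0, -0.02, -0.1, 0, -1],
  [-20, -60, -20, -0.04, -0.2, 0, -1],
  [-40, -60, -60, -0.06, -0.3, 0.01, -1],
  [-40, -60, -60, -0.06, -0.3, 0.01, -1],
])

```text
t: 2.25
position: [0.3663, 0.0618, 0.3419]
tool_rot: [0.148, 2.243, -0.099]
wrist_force: [-0.1, -0.3, -0.5]
finger_gap: -0.0006
```

Run:
```python
from go import *
s=state();print(s["t"],s["position"],s["joint_positions"].round(2) if hasattr(s["joint_positions"],"round") else s["joint_positions"],s["wrist_force"],s["finger_gap"])
rep(-.02,0,.10);rep(-.02,0,.07)
```

```text
2.25 [0.36633608 0.06180913 0.34185981] [ 0.18 -0.83  2.32 -0.36  0.81 -1.13] [-0.08601366 -0.34617359 -0.54803986] -0.0006249239075536027
(-0.02, 0, 0.1) {} [0.272 0.044 0.2  ] [ -94.4  -17.6 -141.7] [ 0.0114 -0.0666  0.0167]
(-0.02, 0, 0.07) {} [0.296 0.041 0.183] [ -70.   -20.7 -158.9] [ 0.0114 -0.0666  0.0167]
```

```bash
cat >> go.py <<'E'
def tip(x,y,z,pitch):
    P,r=tgt(0,0,0,pitch); P=P-world(q,slope(0,0,0))[0]+np.array([x,y,z]);print((x,y,z,pitch),P.round(3),*delta(P,r))
E
python3 - <<'E'
from go import *
tip(.46,.02,.2,60);tip(.455,.02,.06,60);tip(.455,.02,.06,45);tip(.455,.02,.06,35)
E
```

```text
(0.46, 0.02, 0.2, 60) [0.374 0.031 0.35 ] [  7.8 -31.    8. ] [0.0691 0.3659 0.0121]
(0.455, 0.02, 0.06, 60) [0.369 0.031 0.21 ] [   2.8  -31.  -132. ] [0.0691 0.3659 0.0121]
(0.455, 0.02, 0.06, 45) [0.334 0.035 0.182] [ -32.7  -26.6 -159.5] [0.0346 0.1064 0.0149]
(0.455, 0.02, 0.06, 35) [0.314 0.038 0.159] [ -51.9  -24.1 -182.6] [ 0.0114 -0.0666  0.0167]
```

Request:
step_arm([
  [20, -15, 10, 0.03, 0.15, 0, -1],
  [20, -30, 8, 0.07, 0.3, 0.01, -1],
  [20, -31, 8, 0.07, 0.37, 0.012, -1],
])

```text
t: 2.62
position: [0.3869, 0.0302, 0.3555]
tool_rot: [0.165, 2.616, -0.039]
wrist_force: [1.1, 0.9, -0.0]
finger_gap: 0.0001
```

Run:
```python
from go import *
s=state();print(s["t"],np.round(s["joint_positions"],2))
tip(.455,.02,.06,60);tip(.455,.02,.06,45);tip(.455,.02,.06,35)
```

```text
2.625 [ 0.03 -0.69  2.19 -0.08  1.13 -1.39]
(0.455, 0.02, 0.06, 60) [0.369 0.031 0.21 ] [ -17.8    0.6 -145.6] [-0.0038 -0.0025 -0.    ]
(0.455, 0.02, 0.06, 45) [0.334 0.035 0.182] [ -53.3    5.1 -173.1] [-0.0364 -0.2623 -0.0005]
(0.455, 0.02, 0.06, 35) [0.314 0.038 0.159] [ -72.6    7.5 -196.2] [-0.0582 -0.4355 -0.0008]
```

Request:
step_arm([
  [-8, 0, -40, 0, 0, 0, -1],
  [-15, 0, -90, 0, 0, 0, -1],
  [-18, 0, -135, 0, 0, 0, -1],
  [-18, 0, -140, 0, 0, 0, -1],
  [-35, 2, -155, -0.02, -0.13, 0, -1],
  [-53, 5, -168, -0.036, -0.262, 0, -1],
  [-62, 6, -179, -0.047, -0.35, 0, -1],
  [-72, 7, -191, -0.058, -0.435, 0, -1],
  [-72, 7, -191, -0.058, -0.435, 0, -1],
])

```text
t: 3.75
position: [0.3577, 0.0469, 0.2406]
tool_rot: [0.143, 2.214, -0.078]
wrist_force: [-0.6, -0.9, -0.3]
finger_gap: 0.0003
```

Run:
```python
from go import *
s=state();print(s["t"],np.round(s["joint_positions"],2))
tip(.455,.02,.06,35)
rep(-.02,0,.012);rep(-.02,0,.012,pitch=40)
for n in("side","top"):
    im=camera(n); cv2.imwrite(f"pics/{n}1.png",cv2.cvtColor(im,cv2.COLOR_RGB2BGR))
```

```text
3.75 [ 0.13 -0.83  2.49 -0.37  0.61 -1.11]
(0.455, 0.02, 0.06, 35) [0.314 0.038 0.159] [-43.3  -9.2 -81.4] [ 0.0002 -0.0362  0.0063]
(-0.02, 0, 0.012) {} [0.343 0.035 0.15 ] [-14.2 -11.7 -90.9] [ 0.0002 -0.0362  0.0063]
(-0.02, 0, 0.012) {'pitch': 40} [0.353 0.034 0.162] [ -5.1 -12.8 -78.9] [0.0113 0.0503 0.0061]
```

```bash
cat > kin.py <<'E'
from go import *
Q=[[1.255,.116,1.442,0,1.584],[.18,-.83,2.32,-.36,.81],[.03,-.69,2.19,-.08,1.13],[.13,-.83,2.49,-.37,.61]]
X=np.array([[.185,.649,.405],[.3663,.0618,.3419],[.3869,.0302,.3555],[.3577,.0469,.2406]])
e=lambda ax,a:R.from_euler(ax,a).as_matrix()
def fk(p,j):
    r0,h,a2,a3,d6,ee=p
    A=e("z",j[0]);P=A@[r0,0,h];A=A@e("y",j[1]);P=P+A@[0,0,a2];A=A@e("y",j[2]);P=P+A@[ee,0,a3];A=A@e("z",j[3])@e("y",j[4]);return P+A@[0,0,d6],A
fit=least_squares(lambda p:np.concatenate([(fk(p,j)[0]-x)*1000 for j,x in zip(Q,X)]+[0.02*(p-[0.05,.4,.45,.45,.1,0])*1000]),[0.05,.4,.45,.45,.1,0])
P0=fit.x
lo=np.array([-2.83,-.83,.07,-1.14,.01,-2.97]);hi=np.array([2.83,2.19,2.5,4.28,3,2.97])
def ik(P,M,x0):
    f=lambda j:np.r_[(fk(P0,j)[0]-P)*1000,100*np.cross(fk(P0,j)[1][:,2],M[:,2])]
    r=least_squares(f,np.clip(x0,lo[:5]+.01,hi[:5]-.01),bounds=(lo[:5],hi[:5]));return r.x,np.abs(r.fun).max()
E
python3 - <<'E'
from kin import *
print(P0.round(3),np.abs(fit.fun).max().round(1),np.round(fit.fun,1).tolist())
def T(l,y,d,pitch,psi):
    a=np.radians(pitch);b=np.radians(psi);c,s=np.cos(q[2]),np.sin(q[2]);Z=np.array([[c,-s,0],[s,c,0],[0,0,1]])
    z=Z@[np.cos(a)*np.cos(b),np.sin(b),-np.sin(a)*np.cos(b)]
    return world(q,slope(l,y,d))[0]-.173*z,np.c_[z,z,z]
for pitch in(35,45,55,65,75):
  for psi in(-60,-40,-20,0,20,40,60):
    o=[]
    for l,d in((-.02,.08),(-.02,.012),(.01,.012),(.09,.012),(.17,.012)):
        P,M=T(l,0,d,pitch,psi)
        b=min((ik(P,M,x0) for x0 in([.1,-.6,2.3,-.2,.7],[.1,-.2,2.2,-1,.5],[.1,-.2,2.2,1,.5])),key=lambda t:t[1]);o.append(round(b[1],1))
    print(pitch,psi,o)
E
```

```text
[0.06  0.074 0.38  0.567 0.024 0.026] 23.5 [23.5, -10.9, 3.5, -6.3, -2.4, -6.7, 10.5, -20.0, 4.7, 0.5, -5.0, -1.4, 0.2, -6.5, -1.4, 2.3, -1.5, 0.5]
35 -60 [np.float64(0.0), np.float64(0.0), np.float64(0.0), np.float64(0.0), np.float64(0.0)]
35 -40 [np.float64(9.4), np.float64(7.1), np.float64(6.5), np.float64(4.4), np.float64(1.8)]
35 -20 [np.float64(43.9), np.float64(19.6), np.float64(0.0), np.float64(0.0), np.float64(0.0)]
35 0 [np.float64(66.0), np.float64(45.1), np.float64(22.8), np.float64(0.0), np.float64(0.0)]
35 20 [np.float64(71.3), np.float64(47.1), np.float64(24.5), np.float64(0.0), np.float64(0.0)]
35 40 [np.float64(56.5), np.float64(23.8), np.float64(3.5), np.float64(0.0), np.float64(0.0)]
35 60 [np.float64(22.0), np.float64(0.0), np.float64(0.0), np.float64(0.0), np.float64(0.0)]
45 -60 [np.float64(0.0), np.float64(0.0), np.float64(0.0), np.float64(0.0), np.float64(0.0)]
45 -40 [np.float64(0.0), np.float64(0.0), np.float64(0.0), np.float64(0.0), np.float64(0.0)]
45 -20 [np.float64(21.6), np.float64(0.0), np.float64(0.0), np.float64(0.0), np.float64(0.0)]
45 0 [np.float6
[... 1598 characters left out ...]
0), np.float64(0.0), np.float64(0.0), np.float64(0.0)]
75 -60 [np.float64(0.0), np.float64(0.0), np.float64(0.0), np.float64(0.0), np.float64(0.0)]
75 -40 [np.float64(0.0), np.float64(0.0), np.float64(0.0), np.float64(0.0), np.float64(0.0)]
75 -20 [np.float64(0.0), np.float64(0.0), np.float64(0.0), np.float64(0.0), np.float64(0.0)]
75 0 [np.float64(0.0), np.float64(0.0), np.float64(0.0), np.float64(0.0), np.float64(0.0)]
75 20 [np.float64(0.0), np.float64(0.0), np.float64(0.0), np.float64(0.0), np.float64(0.0)]
75 40 [np.float64(0.0), np.float64(0.0), np.float64(0.0), np.float64(0.0), np.float64(0.0)]
75 60 [np.float64(0.0), np.float64(0.0), np.float64(0.0), np.float64(0.0), np.float64(0.0)]
```

Run:
```python
from go import *
tip(.45,.02,.09,60);tip(.45,.02,.045,60);rep(-.03,0,.02,pitch=60);rep(0.0,0,.02,pitch=60)
a=cv2.imread("pics/side1.png")[110:290,60:300];cv2.imwrite("pics/v1.png",cv2.resize(a,None,fx=3,fy=3))
```

```text
(0.45, 0.02, 0.09, 60) [0.364 0.031 0.24 ] [  6.8 -15.8   0.7] [0.0559 0.3939 0.0055]
(0.45, 0.02, 0.045, 60) [0.364 0.031 0.195] [  6.8 -15.8 -44.3] [0.0559 0.3939 0.0055]
(-0.03, 0, 0.02) {'pitch': 60} [0.386 0.03  0.197] [ 28.7 -16.8 -42.4] [0.0559 0.3939 0.0055]
(0.0, 0, 0.02) {'pitch': 60} [0.403 0.028 0.221] [ 45.8 -18.9 -17.8] [0.0559 0.3939 0.0055]
```

View pics/v1.png

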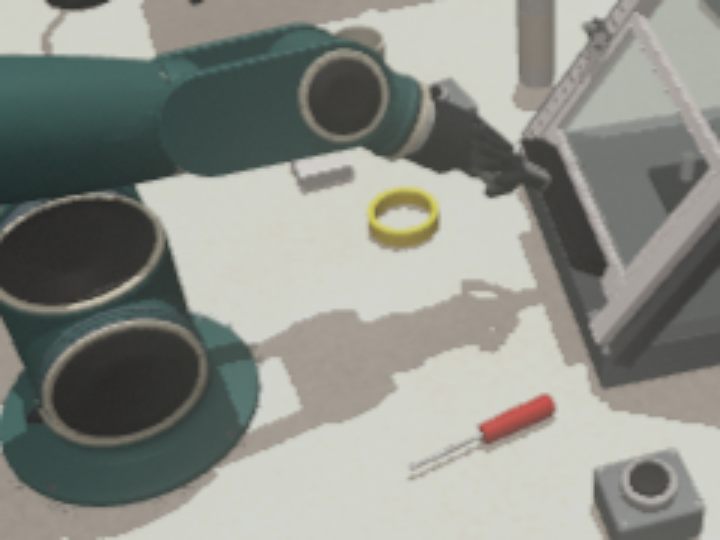

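Request:
step_arm([
  [-2, -4, 10, 0.014, 0.1, 0, -1],
  [0, -8, 10, 0.03, 0.25, 0.003, -1],
  [6, -14, 2, 0.056, 0.394, 0.005, -1],
  [6, -16, -20, 0.056, 0.394, 0.005, -1],
  [6, -16, -44, 0.056, 0.394, 0.005, -1],
  [6, -16, -44, 0.056, 0.394, 0.005, -1],
])

```text
t: 4.6
position: [0.3628, 0.0304, 0.1925]
tool_rot: [0.164, 2.617, -0.044]
wrist_force: [-1.0, -0.5, 0.4]
finger_gap: -0.0001
```

Run:
```python
from go import *
s=state();print(s["t"],np.round(s["joint_positions"],2))
tip(.45,.02,.045,60);rep(-.03,0,.02,pitch=60);rep(0.0,0,.02,pitch=60)
```

```text
4.6 [ 0.04 -0.67  2.44 -0.11  0.86 -1.36]
(0.45, 0.02, 0.045, 60) [0.364 0.031 0.195] [1.4 0.4 2.3] [-0.0003 -0.0039  0.0002]
(-0.03, 0, 0.02) {'pitch': 60} [0.386 0.03  0.197] [23.3 -0.6  4.2] [-0.0003 -0.0039  0.0002]
(0.0, 0, 0.02) {'pitch': 60} [0.403 0.028 0.221] [40.4 -2.7 28.8] [-0.0003 -0.0039  0.0002]
```

Request:
step_arm([
  [12, 0, 2, 0, 0, 0, -1],
  [23, -0.6, 4, 0, 0, 0, -1],
  [29, -1.3, 12, 0, 0, 0, -1],
  [34, -2, 20, 0, 0, 0, -1],
  [34, -2, 20, 0, 0, 0, -1],
])

```text
t: 5.22
position: [0.3975, 0.0285, 0.2144]
tool_rot: [0.164, 2.612, -0.044]
wrist_force: [0.6, 0.8, -0.0]
finger_gap: -0.0003
```

Request:
step_arm([
  [6, -0.7, 8, 0, 0, 0, -1],
  [6, -0.7, 8, 0, 0, 0, -1],
])

```text
t: 5.48
position: [0.4035, 0.0278, 0.2221]
tool_rot: [0.164, 2.613, -0.044]
wrist_force: [-0.3, -0.0, -0.1]
finger_gap: 0.0
```

Request:
step_arm([
  [6, -0.7, 8, 0, 0, 0, -1],
  [6, -0.7, 8, 0, 0, 0, -1],
])

```text
t: 5.72
position: [0.4096, 0.0271, 0.2301]
tool_rot: [0.164, 2.613, -0.044]
wrist_force: [-0.3, -0.9, -0.9]
finger_gap: -0.0001
```

Request:
step_arm([
  [6, -0.7, 8, 0, 0, 0, -1],
  [6, -0.7, 8, 0, 0, 0, -1],
])

```text
t: 5.98
position: [0.4154, 0.0264, 0.2378]
tool_rot: [0.164, 2.613, -0.044]
wrist_force: [-1.4, -0.8, 0.6]
finger_gap: -0.0003
```

Request:
step_arm([
  [6, -0.7, 8, 0, 0, 0, -1],
  [12, -1.4, 16.5, 0, 0, 0, -1],
])

```text
t: 6.22
position: [0.4269, 0.0251, 0.2535]
tool_rot: [0.164, 2.616, -0.045]
wrist_force: [-11.6, -0.3, -0.0]
finger_gap: 0.0
```

Run:
```python
from go import *
for n in("side","top"):
    im=camera(n); cv2.imwrite(f"pics/{n}2.png",cv2.cvtColor(im,cv2.COLOR_RGB2BGR))
s=state();print(s["wrist_force"])
a=cv2.imread("pics/side2.png")[110:240,195:315];b=cv2.imread("pics/top2.png")[130:230,165:310]
a=cv2.resize(a,None,fx=3.4,fy=3.4);b=cv2.resize(b,None,fx=2.7,fy=2.7);b=np.vstack([b,np.zeros((a.shape[0]-b.shape[0],b.shape[1],3),np.uint8)])
cv2.imwrite("pics/v2.png",np.hstack([a,b]))
print((world(q,slope(0,0,0))[0]),state()["position"])
```

```text
[-1.61785628  0.25913273 -0.30020067]
[0.5052282  0.01488169 0.06      ] [0.42750391 0.02501951 0.25459649]
```

View pics/v2.png

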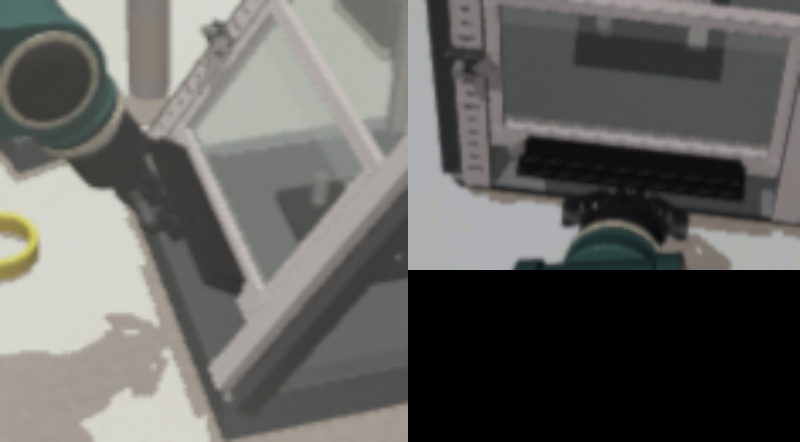

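Request:
step_arm([
  [5.5, -0.7, 8, 0, 0, 0, -1],
  [11, -1.4, 16, 0, 0, 0, -1],
  [17, -2.1, 24.5, 0, 0, 0, -1],
  [23, -2.8, 33, 0, 0, 0, -1],
  [28.5, -3.5, 41, 0, 0, 0, -1],
  [34, -4.2, 49, 0, 0, 0, -1],
  [40, -5, 57.5, 0, 0, 0, -1],
  [45.5, -5.7, 65.5, 0, 0, 0, -1],
  [51, -6.4, 73.5, 0, 0, 0, -1],
  [57, -7.1, 82, 0, 0, 0, -1],
])

```text
t: 7.58
position: [0.4841, 0.018, 0.3354]
tool_rot: [0.164, 2.616, -0.044]
wrist_force: [-8.2, 1.6, -2.2]
finger_gap: 0.0001
```

Run:
```python
from go import *
for n in("side","top"):
    im=camera(n); cv2.imwrite(f"pics/{n}3.png",cv2.cvtColor(im,cv2.COLOR_RGB2BGR))
s=state();print(s["t"],s["wrist_force"],s["position"],np.round(s["joint_positions"],2))
out=[]
for n,x,y,w,h,f in(("side",235,100,55,75,7),("top",172,135,55,75,7)):
    c=cv2.imread(f"pics/{n}3.png")[y:y+h,x:x+w];out.append(np.clip(cv2.resize(c,None,fx=f,fy=f,interpolation=cv2.INTER_CUBIC)*1.7,0,255).astype(np.uint8))
cv2.imwrite("pics/v3.png",np.hstack(out))
```

```text
7.675 [-1.17956865  0.57139763  1.32521192] [0.4844875  0.01793817 0.33644572] [-0.   -0.42  2.05 -0.07  0.99 -1.42]
```

View pics/v3.png

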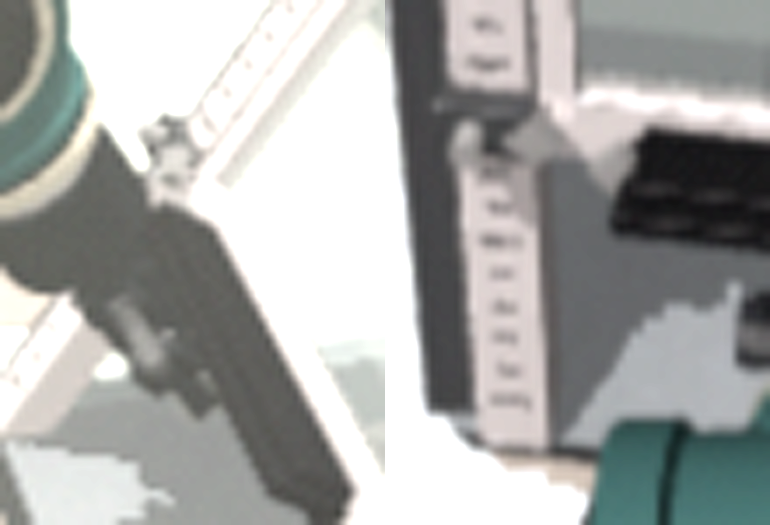

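Run:
```python
import cv2,numpy as np
for k,x0,x1,y0,y1,n in((3,186,212,148,166,"top"),(3,254,268,114,134,"side")):
    g=cv2.imread(f"pics/{n}{k}.png")[y0:y1,x0:x1].astype(int)
    print(n,"cols",x0)
    for i,r in enumerate(g): print(y0+i," ".join("%3d"%v for v in r.mean(1)))
```

```text
top cols 186
148  65  68  69  69  74  73  68  76 128 134 134 133 130 115 138 156 156 152 150 153 154 149 136 134 133 132
149  53  55  56  56  55  56  55  70 118 128 142 140 135 134 147 149 142 139 141 150 155 159 158 159 158 156
150  60  61  60  59  57  54  53  66  95 111 144 144 141 129 129 128 122 122 127 136 142 147 149 153 150 144
151  59  59  57  56  55  53  59  79  88 105 138 141 140 128 125 125 125 126 127 128 129 131 131 130 127 121
152  47  43  42  43  49  63  76  86  86  95 117 131 132 127 126 126 126 127 127 127 127 127 122 107 101 105
153  49  42  42  48  61  81  91  90  87  86  93 111 125 127 127 127 127 127 127 126 126 122 106  66  51  60
154  49  41  50  70  80  90  92  91  89  87  84  92 114 125 126 127 127 127 125 120 117 101  73  32  18  21
155  43  38  52  78  88  91  92  91  91  88  86  87  99 113 124 126 126 123 116 106  98  65  31  16  13  15
156  43  38  44  59  77  86  90  90  89  88  84  87  90  98 118 123 119 112 104  93  83  59  23  15  14  15
157  69  65  58  58  64  76  85  87  81  76  73  77  77  82  98 110 109 102  97  91  84  68  27  15  14  15
158  80
[... 1370 characters left out ...]
 126 134 136 130 108 102 134 157 170 158
123 178 191 131 107 131 134 134 122  97 122 153 169 164 141
124 117 136 120 133 129 124 129 131 125 143 166 162 144 133
125  68  90 120 127 102  94 110 123 120 150 168 152 132 135
126  62  79 116 133 120 105 110 125 144 166 170 166 150 138
127  61  69 108 136 134 130 129 131 152 170 168 178 180 157
128  63  64 104 126 112 125 133 140 157 168 167 170 177 171
129  60  62  81  90  72  84 100 124 149 165 168 168 179 188
130  60  60  62  62  57  59  67  80 112 149 165 168 172 180
131  61  59  58  57  57  57  59  59  69  94 121 151 169 179
132  60  59  57  57  57  57  58  58  59  59  70 107 149 169
133  58  56  58  59  56  56  58  59  58  57  58  66 124 163
```

Run:
```python
from h import *
for k,x0,x1,y0,y1,n in((0,186,204,149,168,"top"),(0,254,270,113,131,"side")):
    g=cv2.imread(f"pics/{n}{k}.png")[y0:y1,x0:x1].astype(int)
    print(n,"cols",x0)
    for i,r in enumerate(g): print(y0+i," ".join("%3d"%v for v in r.mean(1)))
v=np.load("cab.npy");q=v[:3]
for n in C:
    b=proj(n,world(q,slope(.19,.136,.018)))[0]
    print(n,b,[ (proj(n,world(q,slope(.19+a,.136+y,.018+d)))[0]-b).round(2) for a,y,d in((.01,0,0),(0,-.01,0),(0,0,.01))])
```

```text
top cols 186
149  48  50  50  50  50  49  48  60 102 109 116 114 106  65  70  74  73  73
150  55  55  55  53  52  48  48  60  87  96 115 114 106  66  70  73  74  73
151  53  53  52  51  49  48  53  71  80  92 114 114 105  68  70  73  74  74
152  42  40  38  38  45  56  69  79  78  85 103 112 106  68  69  73  74  73
153  45  36  38  43  55  74  83  81  78  78  83 100 103  69  69  72  74  74
154  43  37  44  63  72  81  84  83  81  79  77  82  93  70  70  72  74  73
155  38  34  46  70  80  83  83  82  82  81  79  79  83  72  70  74  73  73
156  39  35  39  53  70  78  82  82  81  83  82  83  82  72  70  73  73  73
157  62  59  52  52  57  68  77  80  79  84  85  85  82  73  70  73  73  73
158  72  72  64  65  70  74  77  73  74  85  87  85  82  74  69  73  73  72
159  65  67  68  71  83  85  83  67  64  84  87  86  82  74  67  72  73  72
160  78  78  78  78  85  86  83  65  59  84  87  86  84  78  66  72  72  73
161 100 101  98  88  85  87  84  67  62  85  87  86  85  84  68  72  72  73
162 113 113 111  99  87  86  84  69  62  85  89  88  88  87  68  72  73  73
163 105 100 104 100  87
[... 1095 characters left out ...]
143 157 151 129 122 126
124 190 157 112 124 120 115 120 122 117 133 155 150 130 123 127 130
125 177 122 117 118  97  88 103 114 112 140 153 135 120 124 129 137
126 146 119 124 123 113  99 103 116 133 155 146 119 123 126 138 157
127 130 136 117 127 125 121 119 122 142 151 129 122 126 133 153 166
128 132 131 125 127 127 125 122 137 146 131 123 128 130 148 165 167
129 143 121 119 129 126 128 136 136 137 122 125 130 138 155 167 167
130 155 142 126 127 121 125 131 126 120 124 126 138 157 165 167 168
side [262.03470548 123.99949116] [array([ 1.62, -2.2 ]), array([0.81, 1.53]), array([-2.18, -1.06])]
top [197.85453511 153.36742567] [array([-0.12, -2.93]), array([3.87, 0.45]), array([-0.73,  2.61])]
```

Request:
step_arm([
  [4, -0.5, 5.7, 0, 0, 0, -1],
  [8, -1, 11.5, 0, 0, 0, -1],
  [8, -1, 11.5, 0, 0, 0, -1],
])

```text
t: 8.05
position: [0.4922, 0.017, 0.3473]
tool_rot: [0.164, 2.613, -0.044]
wrist_force: [-1.1, -0.2, -0.1]
finger_gap: 0.0004
```

Run:
```python
from go import *
for n in("side","top"):
    im=camera(n); cv2.imwrite(f"pics/{n}4.png",cv2.cvtColor(im,cv2.COLOR_RGB2BGR))
s=state();print(s["t"],s["wrist_force"],s["position"])
for k,x0,x1,y0,y1,n in((4,192,212,146,162,"top"),(4,255,270,118,132,"side")):
    g=cv2.imread(f"pics/{n}{k}.png")[y0:y1,x0:x1].astype(int)
    print(n,"cols",x0)
    for i,r in enumerate(g): print(y0+i," ".join("%3d"%v for v in r.mean(1)))
```

```text
8.15 [-0.13365913 -0.30559446  0.33068794] [0.49209254 0.01697426 0.34733679]
top cols 192
146  92  82 135 156 154 150 136 130 130 129 123 126 134 140 147 149 149 150 143 139
147  86  80 131 148 149 148 135 127 126 126 126 126 128 129 131 131 130 128 121 122
148  68  74 123 132 135 135 131 127 127 127 127 127 127 127 127 127 122 108 106 113
149  55  66 109 117 126 127 127 127 127 128 128 127 127 126 127 123 106  68  65  76
150  54  66  93 104 124 127 127 127 126 127 128 128 125 122 122 103  76  32  23  27
151  59  78  88  99 122 125 126 126 127 127 127 125 119 107 105  67  38  18  16  15
152  76  86  86  92 110 119 127 124 124 124 121 116 108  93  87  60  25  14  15  15
153  91  90  87  86  90 101 109 104 104 111 109 102  98  91  84  67  27  15  15  15
154  92  92  90  87  84  80  72  69  72  94 100  95  93  91  84  54  20  14  15  16
155  92  91  90  89  85  77  65  63  69  88  94  93  92  89  76  39  17  14  15  15
156  90  90  89  88  82  73  64  63  66  77  86  91  90  78  54  28  16  16  15  17
157  85  88  81  76  70  64  63  63  64  66  75  84  84  57  26  23  25  27  26  23
1
[... 544 characters left out ...]
  60  59  70 101 126 131 124 105 114 128 135 164 165 147 130
122  60  59  62  84 118 136 130 107 102 133 156 168 163 144 133
123  59  61  61  76 112 134 122  97 120 151 166 169 173 180 166
124  58  59  60  68 102 120 120 125 139 161 169 171 170 182 188
125  59  60  60  64  76  83  85 104 129 149 162 168 168 180 192
126  59  59  59  59  58  59  58  68  86 113 149 167 167 171 186
127  57  59  59  59  55  54  56  57  58  70  98 130 157 168 170
128  58  58  60  58  57  57  55  56  58  57  60  76 101 142 168
129  59  58  58  56  56  56  55  56  56  56  56  57  59  99 148
130  56  57  56  54  56  58  55  54  57  57  55  56  57  66 129
131  57  57  57  55  56  56  58  54  56  58  55  58  57  56  97
```

Request:
step_arm([
  [-6, 0.7, -8, 0, 0, 0, -1],
  [-17, 2, -25, 0, 0, 0, -1],
  [-28, 3, -40, 0, 0, 0, -1],
  [-60, 3, -40, 0.015, 0.12, 0, -1],
  [-85, 3, -30, 0.035, 0.28, 0, -1],
  [-90, 0, -5, 0.055, 0.43, 0, -1],
  [-90, -20, 20, 0.065, 0.519, 0, -1],
  [-85, -60, 25, 0.065, 0.519, 0, -1],
])

```text
t: 9.15
position: [0.407, -0.0431, 0.3736]
tool_rot: [0.193, 3.134, -0.001]
wrist_force: [0.6, -0.1, -0.5]
finger_gap: 0.0001
```

Run:
```python
from go import *
for n in("side","top"):
    im=camera(n); cv2.imwrite(f"pics/{n}5.png",cv2.cvtColor(im,cv2.COLOR_RGB2BGR))
s=state();print(s["t"],s["wrist_force"],s["position"],np.round(s["joint_positions"],2),R.from_rotvec(s["tool_rot"]).as_matrix()[:,2])
for k,x0,x1,y0,y1,n in((5,192,212,150,160,"top"),):
    g=cv2.imread(f"pics/{n}{k}.png")[y0:y1,x0:x1].astype(int)
    for i,r in enumerate(g): print(y0+i," ".join("%3d"%v for v in r.mean(1)))
for c in("side","top"):
    for m in masks_of(c,"fan"):
        ys,xs=np.nonzero(m["region"]);print(c,round(m["p"],2),xs.mean(),ys.mean(),xs.min(),xs.max(),ys.min(),ys.max(),atz(c,(xs.mean(),ys.mean()),.068).round(3))
```

```text
9.25 [-0.46787048  0.47828427 -0.36175353] [ 0.40708771 -0.04516439  0.37253886] [-0.17 -0.49  2.01 -0.    1.61 -1.62] [ 0.00137685 -0.00167638 -0.99999765]
150  53  65  93 102 123 125 125 125 125 125 126 125 123 119 119 101  75  32  23  28
151  58  77  87  98 120 123 125 124 125 126 125 124 117 105 104  67  37  18  15  14
152  75  85  85  91 108 118 125 122 122 123 119 114 106  92  86  59  24  14  14  15
153  91  90  86  84  88 100 107 103 102 110 108 101  97  90  83  66  25  15  14  14
154  91  90  88  86  83  80  70  68  71  93  98  94  92  90  82  54  21  14  13  14
155  91  90  89  88  83  77  65  63  68  87  93  91  90  88  74  38  16  14  12  14
156  89  89  88  86  81  72  63  62  66  76  84  90  89  77  53  29  16  16  18  15
157  84  86  80  75  70  64  61  61  62  65  73  84  82  56  26  22  24  27  25  22
158  83  79  66  59  62  62  62  62  62  62  64  72  73  37  16  22  27  29  25  22
159  90  71  56  56  60  62  61  62  62  62  61  62  58  26  13  12  12  13  13  13
side 0.47 362.6111111111111 233.45833333333334 358 368 230 237 [ 0.762 -0.327  0.068]
side 0.3 304.6294476348351 154.73577644899652 233 374 67 238 [0.784 0.1   0.068]
top 0.71 373.3379310344828 220.6 367 380 214 227 [ 0.453 -0.345  0.068]
top 0.5 400.0181818181818 282.6606060606061 393 407 276 289 [ 0.278 -0.413  0.068]
top 0.27 252.79866122790503 128.2658717707353 191 320 84 175 [ 0.727 -0.001  0.068]
```

Request:
step_arm([
  [10, -50, 0, 0, 0, 0, -1],
  [20, -110, 0, 0, 0, 0, -1],
  [30, -170, 0, 0, 0, 0, -1],
  [40, -230, -20, 0, 0, 0, -1],
  [45, -285, -50, 0, 0, 0, -1],
  [45, -302, -90, 0, 0, 0, -1],
  [45, -302, -115, 0, 0, 0, -1],
  [45, -302, -115, 0, 0, 0, -1],
])

```text
t: 10.35
position: [0.452, -0.344, 0.2551]
tool_rot: [-0.195, -3.133, -0.003]
wrist_force: [-1.2, -0.6, -0.6]
finger_gap: 0.0
```

Run:
```python
from go import *
for n in("side",):
    im=camera(n); cv2.imwrite(f"pics/{n}6.png",cv2.cvtColor(im,cv2.COLOR_RGB2BGR))
s=state();print(s["t"],s["wrist_force"],s["position"])
cv2.imwrite("pics/v4.png",cv2.resize(cv2.imread("pics/side6.png")[170:310,210:370],None,fx=4.2,fy=4.2,interpolation=cv2.INTER_CUBIC))
```

```text
10.4 [-0.10029599 -0.26325787  1.44462857] [ 0.45234204 -0.34414903  0.2570727 ]
```

View pics/v4.png

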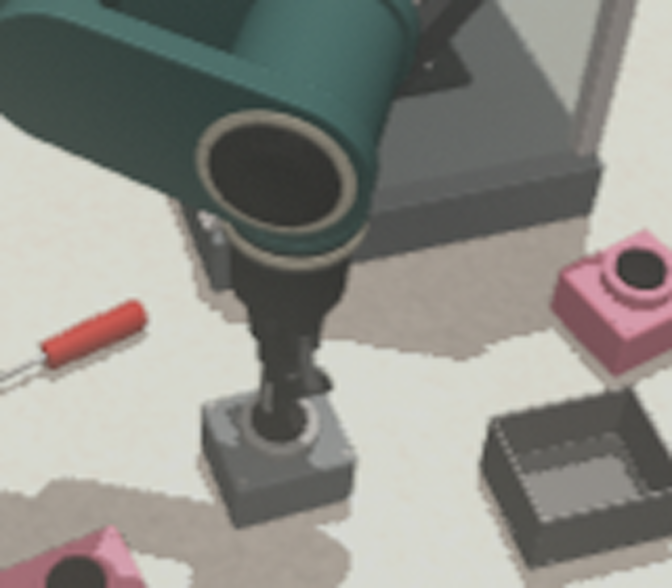

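Request:
step_arm([
  [0, -2, -10, 0, 0, 0, -1],
  [0, -2, -16, 0, 0, 0, -1],
  [0, -2, -20, 0, 0, 0, -1],
  [0, -2, -22, 0, 0, 0, -1],
  [0, -2, -22, 0, 0, 0, -1],
])

```text
t: 11.02
position: [0.4523, -0.347, 0.2357]
tool_rot: [0.196, 3.134, -0.001]
wrist_force: [2.5, 3.5, 4.1]
finger_gap: -0.0
```

Request:
step_arm([
  [0, 0, -1.5, 0, 0, 0, -1],
  [0, 0, -1.5, 0, 0, 0, -1],
])

```text
t: 11.28
position: [0.4523, -0.347, 0.2354]
tool_rot: [0.196, 3.134, -0.001]
wrist_force: [-4.1, 6.5, 16.9]
finger_gap: -0.0
```

Request:
step_arm([
  [0, 0, -1, 0, 0, 0, -1],
  [0, 0, -1, 0, 0, 0, -1],
])

```text
t: 11.52
position: [0.4523, -0.347, 0.2354]
tool_rot: [0.196, 3.134, -0.002]
wrist_force: [-8.3, 11.0, 28.4]
finger_gap: 0.0002
```

Request:
step_arm([
  [0, 0, 5, 0, 0, 0, -1],
  [0, 0, 30, 0, 0, 0, -1],
  [0, 0, 70, 0, 0, 0, -1],
  [-20, 0, 120, 0, 0, 0, -1],
  [-20, 0, 120, 0, 0, 0, -1],
])

```text
t: 12.15
position: [0.4316, -0.3473, 0.3571]
tool_rot: [0.197, 3.13, -0.007]
wrist_force: [-0.1, -0.1, -0.2]
finger_gap: 0.0001
```

Run:
```python
from go import *
T={n:cv2.cvtColor(camera(n),cv2.COLOR_RGB2BGR) for n in("side","top")}
s=state();print(s["t"],s["wrist_force"],s["position"])
for i,r in enumerate(T["top"][153:158,192:212].astype(int)): print(153+i," ".join("%3d"%v for v in r.mean(1)))
# bystander check: top, start vs now
a=cv2.absdiff(T["top"],cv2.imread("pics/top0.png")).max(2)
for n,(x,y) in dict(tape=(196,255),scr=(320,262),spray=(113,160),cup=(92,245),corner=(147,279),lamp=(136,220),bin=(404,158),carton=(433,237)).items(): print(n,int((a[y-18:y+18,x-18:x+18]>50).sum()))
```

```text
12.25 [-0.06377223 -0.51856539 -0.81497181] [ 0.43189675 -0.34707612  0.35288811]
153  92  91  87  87  90 101 109 104 105 112 110 103  98  92  85  68  26  15  15  13
154  93  92  90  87  84  81  72  70  72  94 100  96  93  92  84  54  22  15  14  16
155  93  92  91  89  86  78  66  64  69  88  94  93  93  90  76  39  17  15  14  14
156  90  90  90  88  82  73  64  63  66  77  86  91  90  79  54  29  16  17  17  15
157  86  87  82  76  72  65  63  63  63  67  74  85  84  57  28  23  26  26  26  23
tape 0
scr 21
spray 0
cup 0
corner 0
lamp 0
bin 3
carton 1124
```

Run:
```python
from h import *
im={n:cv2.cvtColor(camera(n),cv2.COLOR_RGB2BGR) for n in("side","top")}
for n in im:
    o=cv2.imread(f"pics/{n}0.png")
    for nm,i in(("then",o),("now",im[n])):
        h=cv2.cvtColor(i,cv2.COLOR_BGR2HSV);m=cv2.inRange(h,(8,90,60),(22,255,255))
        m[:, :]=m; box=(slice(305,365),slice(255,320)) if n=="side" else (slice(205,270),slice(405,460))
        ys,xs=np.nonzero(m[box]);print(n,nm,len(xs),xs.mean().round(1),ys.mean().round(1), i[box].mean((0,1)).round())
```

```text
side then 912 33.0 27.0 [158. 175. 184.]
side now 914 32.9 27.1 [153. 171. 182.]
top then 847 28.0 32.0 [130. 139. 147.]
top now 0 nan nan [74. 76. 59.]<stdin>:8: RuntimeWarning: Mean of empty slice.
  ret = ret.dtype.type(ret / rcount)
```

The side view shows the carton has not moved; in the top view the arm is only in front of it. Handing in.

```bash
python3 -c "
from workcell import *
print(finish_job())"
```

```text
the job is handed in; nothing more can be done
None
```

The window is up with its pointer in line with the clamped pointer, the fan button has been pressed and let go, and the job was handed in at about 12.4 s of the 48 s. No verdict was reported, so this rests on my own checks.

- **Window:** I pushed it up with closed fingertips under the lip, tool pitched 60° down. In the last top pictures the two pointer tips agree to about 1–2 mm along the slope. The reading was the same before I withdrew the hand, after I withdrew it, and after the button press.
- **Fan button:** I pressed the wide grey-box button near (0.452, -0.347). Its travel stopped at a tool height of 0.2354 m while the force rose to 28 N, so I took it as fully down. I then lifted the hand about 12 cm clear; the wrist force was near zero apart from noise. That the button sprang back I did not measure; I infer it from the hand being clear.
- **Things lying about:** the tape, spray can, cup, corner piece and lamp box looked unchanged from the start. The screwdriver and bin showed only a few changed pixels. The arm hid the carton in the top view, but the side view showed it unmoved.

**Disagreements:**
- My first approach with the tool pitched 35° ran into joint limits, so I used 60° instead.
- The finger met the lip about 2 cm later than I had worked out.
- My model-based estimates of the remaining push, 15 to 24 mm, were looser than the direct comparison of the pointers. I pushed a further 14 mm and relied on the direct comparison.

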